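# Press the axle peg of a toy truck home and hold it

## Robot

A 6-joint arm with a two-finger parallel gripper is mounted at the origin on the work surface. World frame = base frame: x ahead of the robot, y to its left, z up, the work surface at z = 0. Lengths are in m, angles in degrees, forces in N, time in s.
With the tool pointing down it reaches from about 0.3 to 0.75 m from the base axis. Payload 8.5 kg.
Tool frame: the origin (TCP) lies at the very end of the fingers, on their centre line; the grasp point (between the pads) lies 19 mm behind it (env.tcp_to_grasp is the distance from the TCP to the grasp point, in m); z points along the fingers, y is the line along which they close (so a half turn about z gives the same grasp; the last joint's range is limited). The gripper opens to 85 mm and grips with 20 to 120 N. Pads are 22 mm wide; open, the fingers measure 114 mm over their backs; the gripper's body (76 mm by 85 mm) begins 54 mm behind the grasp point. The pads swing forward as they close: fully open they stand 13 mm farther back than shut.
Start: joints at [62.779, 21.807, 74.336, -0, 83.858, -12.336], TCP at [0.141, 0.532, 0.231] pointing down, gripper open.
Joint ranges: [-178.18, 178.18], [-50.72, 133.34], [12.68, 142.11], [-81.47, 261.47], [9.98, 163.14], [-165.26, 165.26]. Speed limits (degrees/s): [136.94, 136.94, 180, 180, 180, 180].

## Interface

Orientations are given as a 3x3 rotation matrix whose columns are the frame's x, y, z axes.
In Python, from rig import status, get_image, env gives the robot as it stands.
- The arm moves only by the shell command python3 -m handwheel 'ROWS' [FORCE]. ROWS is text: rows parted by semicolons, each of 7 numbers parted by spaces: the shift along the world's x, y, z in cm, then the turn, a rotation vector about the world's x, y, z in degrees, then the opening, from 0 (shut) to 1 (fully open). In form: dx dy dz wx wy wz gripper; .... A call has 1 to 8 rows; each row is the pose to reach, as a shift and turn from the pose commanded when the call began; what a row does not reach only later rows make up. A row lasts 1/12 s, in which the tool goes at most 41.7 mm and 7.16 degrees, less where a joint would pass 70% of its speed; a pose out of reach is approached as far as the arm can. A call with a gripper value outside its range is refused whole. The fingers move at their own pace and stop on an object; FORCE is the grip in N (left out, the last holds). Time passes only in rows, so rows that repeat a pose let the fingers close. It gives the time, the measured TCP pose, the force, the opening and the grip force at its end, in the units of the state.
- status.observe(): the state, without advancing time (a new reading comes with each control period).
- get_image(name): name is "scene" or "side" or "wrist"; returns a dict with "color" (420x560x3 uint8, red, green, blue), "vertical_fov" (degrees; the focal length in pixels is half the picture's height over the tangent of half this angle, whatever the lens; pixels are square), "cx", "cy" (the principal point, pixels), "k1" (the pictures are not rectified: a ray, as slopes to the right and down, at radius r is drawn at 1 + k1 r^2 times it, then the intrinsics apply), "xyz" and "orientation" of the camera in the world. Camera axes: x right, y down, z forward; pixel columns grow to the right and rows downward; lengths in m; the calibration is good to about 2 mm. A picture is of the moment at which its call begins. There is no depth.
- env.close_job(): hands the job in; it is judged then, once.
The state is a dict: "time_s": time; "q": joint angles; "qvel": joint speeds; "joint_efforts": joint torques, N m; "position": TCP position; "tool_rot": TCP orientation; "ft_force": force on the tool from outside, world axes, zero at the start; "wrist_torque": the same for the moment, N m; "grip_width": finger opening in m; "gripper_force": force on a finger pad.
Only numpy, scipy, OpenCV 4.12 (cv2) and the standard library are available. Lean on these libraries where they do the work, as an engineer would, in place of code of your own. Each camera call takes 0.05 s, during which the arm holds its last target. There are 200 camera calls.

## Task

The toy truck lying on the bench still has its rear axle peg standing proud: turn it so that its tail goes first, slide it flat on its side, wheel up, into the channel of the plywood jig on the hand press until the tail is fully home against the end stop, the peg under the ram. Only then flip the safety catch on the left of the press (seen from its open front) right back, pull the lever down until the ram has pressed the peg fully home, and finish still holding the lever down, with firm pressure on the peg, while the glue grabs. Leave the spare wheels, the glue bottle and the brush where they are.

Things in the scene. Friction and masses are not known exactly. Their poses are not given: they have to be found in the camera images.
- press: Bench arbor press, grey iron, fixed. Origin on the bench under the ram's axis; x points from the open front, where the work goes in, back to the column; y to the operator's left. Foot: x -95 to 165, y +-58, 30 mm high. Head: x -43 to 152, y +-32, z 140 to 235 mm. Column: x 85 to 151 mm. The ram sticks out of the head's top to z 311 mm. A plywood jig lies on the foot (see nest, jig_mouth).
- nest (a point): Point on the jig's floor (42 mm above the bench) on the ram's axis: the truck's origin lies here when the truck is home, both x axes pointing the same way. Axes as the press. The channel is 40 mm wide (press y -14 to 26 mm, 2 mm play each side of the truck's bed), its fences 14 mm high and 12 mm thick, from x -48 mm to an end stop at x 31.5 mm.
- jig_mouth (a point): Middle of the channel's flared mouth, on the jig's floor, 68 mm to the front of the ram's axis (press x -68, y 6 mm). The jig's board reaches on to the front, to press x -150 mm, y +-55 mm, and holds up the truck's cab. Axes as the press.
- ram: The press ram: square steel bar 22 mm with a round nose 26 mm in diameter; origin at the centre of the nose's lower face, 115 mm above the bench when up. Geared to the lever: it goes down 17.5 mm per rad of lever.
- truck: Toy truck of solid pine, 202 mm long, 34 mm thick, about 0.17 kg, lying on its side. Origin on its lower face under the rear axle; x points from bonnet to tail, z up. Bed: x -80 to 30, y -12 to 24 mm. Cab: x -122 to -80, y -12 to 58 mm. Bonnet: see truck_grip. Black rear wheel, 44 mm in diameter, on top at the origin, z 35 to 48 mm; there is none at the bonnet end.
- truck_grip (a point): Middle of the truck's bonnet (truck x -147, y 11, z 17 mm): x -172 to -122 mm, y -12 to 34 mm, 46 mm across y, the place to grip it, clear of the press head when the truck is home. Axes as the truck. The centre of mass lies about 70 mm behind it, at truck x -78, y 13 mm.
- peg (a joint): How far the wooden axle peg is pressed in, m: 0 = standing proud, 0.009 = fully home, head against the wheel. It starts at 0 to 0.002. It is a tight fit: about 30 N of the ram moves it and it stays where it is pushed.
- peg_top (a point): Centre of the top of the peg's head (18 mm in diameter, 6 mm thick) on the wheel; 63.5 mm above the truck's lower face when the joint is 0, so that the proud peg passes under the raised ram with about 9 mm to spare.
- catch (a joint): Safety catch, rad: 0 = on, its tooth hooked in front of a lug on the lever shaft's collar so that the lever cannot be pulled; 0.9 = flipped right back. Off from about 0.3. It turns about the press's y axis; pushing its thumb tab backwards (press +x) opens it; about 2 N at the tab; it stays where it is left.
- catch_pivot (a point): Pivot of the catch on the left flank of the press head: press x 65, y 41, z 212 mm. Axes as the press.
- catch_tab (a point): Middle of the catch's steel thumb tab, 26 mm wide, 28 mm high, 7 mm thick, at press y 44 mm, 58 mm from the pivot; it leans 0.35 rad to the front when on (top edge 280 mm above the bench). Free from the front and above. Lift the fingers straight up off it, or they may drag it back a little.
- lever_turn (a joint): Press lever, rad: 0 = up (arm 75 degrees above level, leaning to the press's front), growing as it is pulled forward and down, at most 1.35. With the catch on it has about 0.1 of play. With the truck home the ram meets the peg at 0.54 to 0.66; the peg is home near 1.06 (to 1.15 under a hard pull). A spring of 2 to 5 N at the ball brings it back up if let go; pressing the peg takes 3 to 4 N more.
- lever_pivot (a point): Point on the lever's axis in the plane in which its arm swings: press x 0, y -72, z 185 mm. Axes as the press; the lever turns about the press's y axis.
- lever: The press lever with its shaft: arm of 12 mm steel bar with a ball at the end, on the operator's right. Origin on the shaft's axis above the press's origin (185 mm high); its axes are the press's when the lever is up.
- lever_ball (a point): Centre of the lever's black ball grip, 34 mm in diameter, 155 mm from the pivot; 335 mm above the bench when up, about 225 mm with the peg home. Free all round and from above. A pinch on the ball creeps if the hand keeps its tilt while the lever turns; a hand that turns along (leaning about 0.5 rad back over the press at first, as much to the front at the end) holds well.
- wheel_a: Spare black wheel, 44 mm in diameter, 13 mm thick, lying flat on the bench; origin under its centre. Leave alone.
- wheel_b: Another spare wheel, the same. Leave alone.
- glue: White glue bottle, 60 mm in diameter, 150 mm high; origin under its centre. Leave alone.
- brush: Paint brush, about 200 mm long, lying on the bench. Leave alone.
Things that resemble listed ones, but are neither listed nor needed, are in the scene too. There is more than one size of the truck; the one meant has the size given above.

How it is judged (in metres and radians):
On the way, in this order (a step that is already met when the one before it is completed fails the run):
1. with the catch still on and the peg still proud, the truck lies home in the jig, tail against the stop, and is let go (distance between truck and nest below 0.007 m and angle between the x axis of truck and the x axis of press, either way round below 0.09 rad and value of joint peg below 0.004 m and value of joint catch below 0.15 rad and contact force between the fingers and truck below 0.1 N), for 0.2 s.
2. the catch is flipped back, the lever still up (value of joint catch above 0.4 rad and value of joint lever_turn below 0.2 rad), for 0.2 s.
3. the lever is pulled and the ram has pressed the peg home (value of joint peg above 0.0078 m and contact force between ram and truck above 8 N), for 0.2 s.
At the end, for the whole second after the job is handed in: The peg is pressed in at least 7.8 of its 9 mm, the truck still lies home in the jig (within 7 mm and 5 degrees), the catch is flipped back (over 0.4 rad), and the fingers still hold the lever, at rest, with the ram bearing on the peg with more than 8 N (all of step 3 and contact force between the fingers and lever above 1.5 N and velocity of joint lever_turn between -0.05 and 0.05 rad/s and value of joint catch above 0.4 rad and distance between truck and nest below 0.007 m and angle between the x axis of truck and the x axis of press, either way round below 0.09 rad); the arm keeps its last pose, push and grip.
It fails at once if a spare wheel, the glue bottle or the brush is moved by more than 30 mm (distance of any of wheel_a, wheel_b, glue, brush from where it was at the start of the episode above 0.03 m).
It also fails if it takes over 69 s, if anything falls off the work surface, if the arm or the gripper's body presses on something with over 40 N, if the wrist force passes 120 N, or if a joint passes its speed limit or range.

## Working session

There is one attempt and no reset: what is moved stays moved. The work goes in short steps, Python scripts to look and compute and a shell command to move; the robot and the scene stay as the last step left them, time stands still between calls to the robot, and variables do not carry over. Pictures are saved under pics/ and viewed, at most 10 in all, crops included, and the job is handed in when it is done.

```bash
ls; mkdir -p pics
cat > h.py <<'E'
import numpy as np, cv2
from rig import status, get_image, env
def snap(n,f):
    im=get_image(n); cv2.imwrite(f'pics/{f}.png',im['color'][:,:,::-1])
    np.save(f'pics/{f}.npy',{k:v for k,v in im.items() if k!='color'},allow_pickle=True); return im
def cal(f): return np.load(f'pics/{f}.npy',allow_pickle=True).item()
def ray(c,u,v):
    fl=210/np.tan(np.radians(c['vertical_fov'])/2)
    K=np.array([[fl,0,c['cx']],[0,fl,c['cy']],[0,0,1.]])
    p=np.array([(u-c['cx'])/fl,(v-c['cy'])/fl]); s=p.copy()
    for _ in range(30): s=p/(1+c['k1']*(s@s))
    return np.array(c['xyz']),np.array(c['orientation'])@np.array([s[0],s[1],1])
def at_z(c,u,v,z):
    o,d=ray(c,u,v); return o+d*(z-o[2])/d[2]
def proj(c,P):
    fl=210/np.tan(np.radians(c['vertical_fov'])/2)
    q=np.array(c['orientation']).T@(np.array(P)-np.array(c['xyz'])); s=q[:2]/q[2]; s=s*(1+c['k1']*(s@s))
    return np.array([c['cx'],c['cy']])+fl*s
E
python3 - <<'E'
from h import *
np.set_printoptions(precision=4,suppress=True)
for n in ['scene','side','wrist']:
    im=snap(n,n+'0'); print(n,im['vertical_fov'],im['k1'],np.array(im['xyz']),np.array(im['orientation'])[:,2])
print(status.observe())
a=[cv2.imread(f'pics/{n}0.png') for n in ['scene','side']]
E
```

```text
pics
scene 45.51747970227333 -0.07544376163416097 [ 1.0846 -0.8631  1.1909] [-0.3836  0.5955 -0.7059]
side 44.006628956481244 -0.014435964611817571 [0.1064 1.1417 1.1179] [ 0.2857 -0.7527 -0.5932]
wrist 61.389964583726766 -0.08443952030193343 [0.0666 0.5509 0.3741] [ 0.2933 -0.0793 -0.9527]
{'time_s': 0.15, 'q': array([ 62.7785,  21.8343,  74.371 ,  -0.0015,  83.8589, -12.337 ]), 'qvel': array([-0.031 , -0.0486, -0.1122, -0.0194, -0.0716, -0.0223]), 'joint_efforts': array([  0.0022, -44.8622, -23.1342,  -0.0002,   0.0039,   0.    ]), 'position': array([0.1412, 0.5313, 0.2309]), 'tool_rot': array([[-0.9664,  0.2569, -0.0005],
       [ 0.2569,  0.9664, -0.001 ],
       [ 0.0002, -0.0011, -1.    ]]), 'ft_force': array([-0.2153,  0.0398,  0.064 ]), 'wrist_torque': array([0.0104, 0.0301, 0.0078]), 'gripper_force': 0.0, 'grip_width': 0.08509387676838147}
```

View pics/scene0.png

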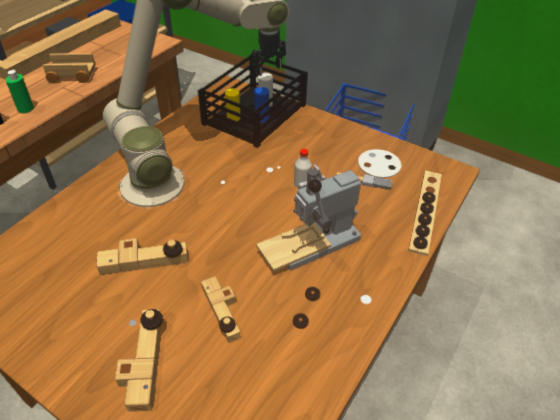

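View pics/side0.png

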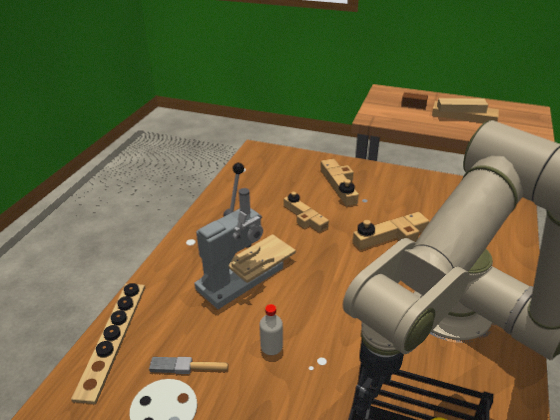

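The scene view shows the press at (325,220), its jig mouth pointing left-down. There are three trucks, at (140,255), (145,355) and (220,308, small). The spare wheels are at (313,293) and (300,321), with the glue at (303,170) and the brush near (375,182). I'll enlarge this.

Run:
```python
from h import *
a=cv2.imread('pics/scene0.png')
cv2.imwrite('pics/c1.png',cv2.resize(a[230:410,85:325],None,fx=3.33,fy=3.33,interpolation=cv2.INTER_CUBIC))
cv2.imwrite('pics/c2.png',cv2.resize(a[140:275,245:425],None,fx=4.44,fy=4.44,interpolation=cv2.INTER_CUBIC))
```

```text
(no output)
```

View pics/c1.png

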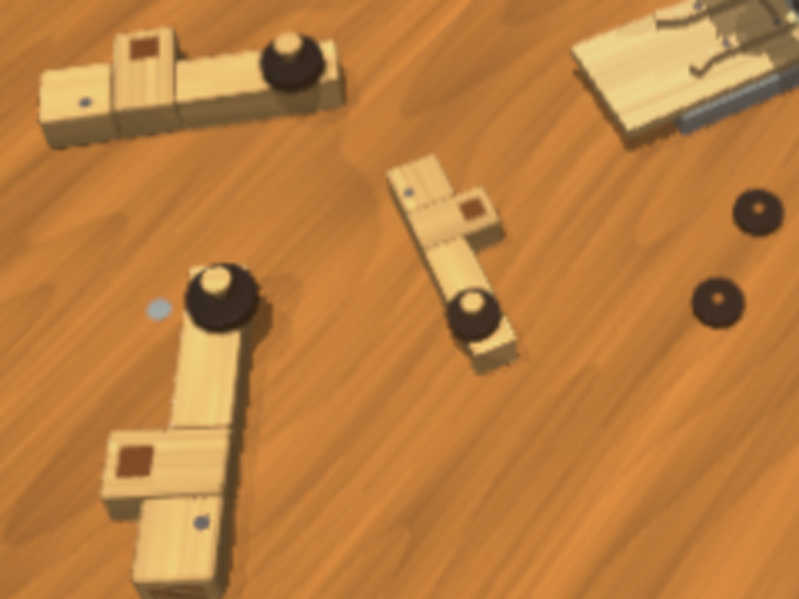

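View pics/c2.png

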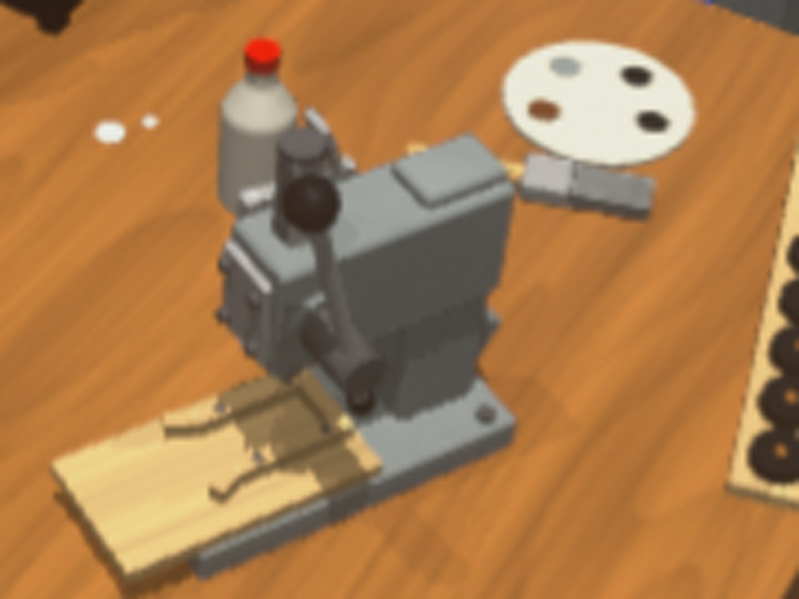

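The crops give usable corners: truck A's top face runs (40,72)/(48,122) to (333,42)/(342,88), B's (135,583)/(213,583) to (190,265)/(247,270), and C's (388,172)/(433,155) to (475,362)/(515,343). The jig board's front corners are at (52,467)/(128,575), and the foot's rear corner is at (513,432).

Run:
```python
from h import *
np.set_printoptions(precision=4,suppress=True)
c=cal('scene0')
f1=lambda u,v,z:at_z(c,85+u/3.3333,230+v/3.3333,z)
f2=lambda u,v,z:at_z(c,245+u/4.4444,140+v/4.4444,z)
for n,p in dict(A=[(40,72),(48,122),(342,88),(333,42)],B=[(135,583),(213,583),(247,270),(190,265)],C=[(388,172),(433,155),(515,343),(475,362)]).items():
    P=np.array([f1(*q,.034) for q in p]); print(n,P[:,:2].round(3).tolist(),'len',np.linalg.norm((P[0]+P[1]-P[2]-P[3])[:2]/2),'w',np.linalg.norm(P[0]-P[1]),np.linalg.norm(P[2]-P[3]))
print('wheels',f1(757,210,.013),f1(718,300,.013), 'wheelA top',f1(291,60,.048),'B',f1(221,298,.048))
print('jig front',f2(52,467,.042),f2(128,575,.042))
print('head top corners',f2(232,220,.235),f2(480,135,.235),f2(512,190,.235),f2(285,270,.235))
print('foot rear right',f2(513,432,.03),'ball',f2(312,203,.335),'ram top',f2(303,145,.311),'glue',f2(262,45,.15))
s=cal('side0')
print('side ball',at_z(s,238,168,.335),'glue top',at_z(s,271,309,.15),'ram top',at_z(s,244,192,.311))
print('brush', f2(412,150,.01),f2(655,200,.01))
```

```text
A [[0.101, -0.344], [0.151, -0.381], [0.342, -0.204], [0.3, -0.167]] len 0.2632666846688848 w 0.0616308056637517 0.05681199472752008
B [[0.518, -0.639], [0.564, -0.607], [0.404, -0.396], [0.361, -0.419]] len 0.2677488630160554 w 0.0559942060946976 0.04803052206415053
C [[0.436, -0.254], [0.457, -0.218], [0.626, -0.328], [0.61, -0.359]] len 0.20281797676883584 w 0.04153331777406176 0.03502024685361609
wheels [ 0.7135 -0.0982  0.013 ] [ 0.7327 -0.1936  0.013 ] wheelA top [ 0.2918 -0.2129  0.048 ] B [ 0.4128 -0.4331  0.048 ]
jig front [ 0.4926 -0.0578  0.042 ] [ 0.5874 -0.1067  0.042 ]
head top corners [0.5682 0.04   0.235 ] [0.6611 0.2027 0.235 ] [0.7034 0.1654 0.235 ] [0.6195 0.0194 0.235 ]
foot rear right [0.7371 0.157  0.03  ] ball [ 0.6527 -0.0167  0.335 ] ram top [0.6097 0.0493 0.311 ] glue [0.4387 0.2986 0.15  ]
side ball [ 0.6522 -0.0116  0.335 ] glue top [0.4363 0.3043 0.15  ] ram top [0.6032 0.0631 0.311 ]
brush [0.5239 0.4057 0.01  ] [0.7141 0.4609 0.01  ]
```

Truck C is the right one: it measures 203 mm, while A and B are about 265 mm. Next I'll refine the press pose with an enlarged side crop.

Run:
```python
from h import *
a=cv2.imread('pics/side0.png')
cv2.imwrite('pics/c3.png',cv2.resize(a[155:305,180:305],None,fx=4,fy=4,interpolation=cv2.INTER_CUBIC))
```

```text
(no output)
```

View pics/c3.png

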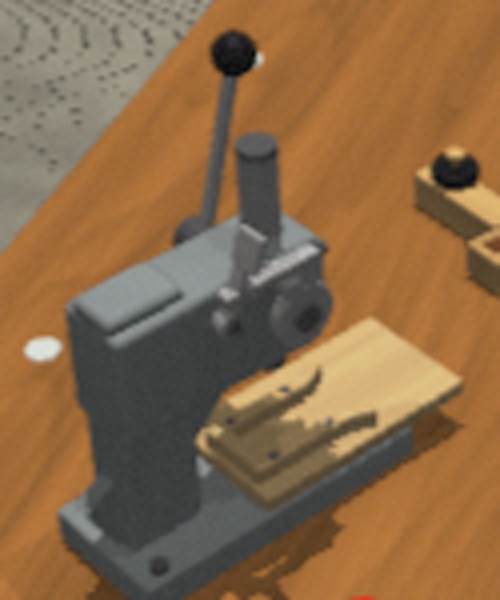

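```bash
cat > fit.py <<'E'
from h import *
from scipy.optimize import least_squares
np.set_printoptions(precision=4,suppress=True)
def W(p,P):
    c,s=np.cos(p[2]),np.sin(p[2]); P=np.array(P,float)/1000
    return np.array([p[0]+c*P[0]-s*P[1],p[1]+s*P[0]+c*P[1],P[2]+(p[3] if len(p)>3 else 0)])
def fit(obs,p0):
    f=lambda p:np.concatenate([proj(c,W(p,P))-uv for c,P,uv in obs])
    r=least_squares(f,p0,loss='soft_l1'); print(r.x[:2],np.degrees(r.x[2])); print(r.fun.reshape(-1,2).round(1).tolist()); return r.x
m=lambda u,v,s,x,y:np.array([x+(u+.5)/s-.5,y+(v+.5)/s-.5])
E
python3 - <<'E'
from fit import *
sc,sd=cal('scene0'),cal('side0')
S=lambda u,v:m(u,v,4,180,155); C=lambda u,v:m(u,v,4.4444,245,140); D=lambda u,v:m(u,v,3.3333,85,230)
side=[(sd,P,S(*q)) for P,q in [((-40,-72,335),(233,53)),((0,0,311),(257,145)),((165,-58,30),(62,515)),((165,58,30),(150,592)),((-150,-55,42),(373,320)),((-150,55,42),(462,383))]]
scn=[(sc,P,C(*q)) for P,q in [((-40,-72,335),(312,203)),((0,0,311),(303,145)),((165,-58,30),(513,428)),((-150,55,42),(52,467)),((-150,-55,42),(128,573))]]
p0=[.606,.054,1.056]
fit(side,p0);fit(scn,p0);p=fit(side+scn,p0);np.save('press.npy',p)
tr=[(sc,P,D(*q)) for P,q in [((-172,-12,34),(388,172)),((-172,34,34),(433,155)),((30,24,34),(515,343)),((30,-12,34),(475,360)),((0,0,48),(473,315)),((-122,-12,34),(410,213)),((-80,58,34),(499,222)),((-122,58,34),(480,188))]]
t=fit(tr,[.6,-.32,-.54]);np.save('truck0.npy',t)
print('grip',W(t,(-147,11,17)))
E
```

```text
[0.6048 0.0585] 62.727812646847106
[[0.5, 0.5], [0.2, 0.1], [-1.6, -0.9], [0.2, 0.8], [-0.6, -0.5], [0.6, -0.3]]
[0.6075 0.0507] 62.01411005255819
[[-0.1, 0.7], [-0.1, -0.2], [1.8, -1.2], [-0.4, -0.6], [-0.3, 0.8]]
[0.6057 0.0544] 62.60812166606152
[[0.8, -0.3], [0.5, -0.7], [-1.2, -1.9], [0.4, -0.3], [-0.3, -1.2], [0.7, -1.1], [0.4, -0.4], [0.1, -1.2], [1.7, -2.6], [-0.1, -1.2], [0.4, -0.0]]
[ 0.5871 -0.3323] -30.542406233581843
[[-0.9, 0.2], [0.6, -0.3], [0.3, -0.2], [-0.4, -0.1], [-0.2, -0.2], [-1.4, 0.8], [0.8, 0.4], [0.8, -0.4]]
grip [ 0.466  -0.2482  0.017 ]
```

```bash
python3 -m handwheel '8 -19 3 0 0 -49 1;8 -19 3 0 0 -49 1;8 -19 3 0 0 -49 1;8 -19 3 0 0 -49 1;8 -19 3 0 0 -49 1;8 -19 3 0 0 -49 1;8 -19 3 0 0 -49 1;8 -19 3 0 0 -49 1' 100 && python3 -m handwheel '8.5 -20 0 0 0 -49 1;8.5 -20 0 0 0 -49 1;8.5 -20 0 0 0 -49 1;8.5 -20 0 0 0 -49 1;8.5 -20 0 0 0 -49 1;8.5 -20 0 0 0 -49 1;8.5 -20 0 0 0 -49 1;8.5 -20 0 0 0 -49 1' && python3 -m handwheel '8 -19.5 0 0 0 -49 1;8 -19.5 0 0 0 -49 1;8 -19.5 0 0 0 -49 1;8 -19.5 0 0 0 -49 1;8 -19.5 0 0 0 -49 1;8 -19.5 0 0 0 -49 1;8 -19.5 0 0 0 -49 1;8 -19.5 0 0 0 -49 1' && python3 -m handwheel '6 -19.4 -6 0 0 -48.6 1;6 -19.4 -6 0 0 -48.6 1;6 -19.4 -6 0 0 -48.6 1;6 -19.4 -6 0 0 -48.6 1;6 -19.4 -6 0 0 -48.6 1;6 -19.4 -6 0 0 -48.6 1;6 -19.4 -6 0 0 -48.6 1;6 -19.4 -6 0 0 -48.6 1'
python3 - <<'E'
from h import *
np.set_printoptions(precision=4,suppress=True)
s=status.observe();print(s['time_s'],s['position'],s['q'],s['tool_rot'])
im=snap('wrist','w1');im=snap('scene','s1')
a=cv2.imread('pics/w1.png');b=cv2.imread('pics/s1.png')
cv2.imwrite('pics/w1v.png',np.hstack([cv2.resize(a,(560,420))]))
E
```

```text
time_s: 0.82
position: [0.2216, 0.3409, 0.2615]
tool_rot: [[-0.435, 0.9, 0.0], [0.9, 0.435, 0.0], [0.0, 0.0, -1.0]]
ft_force: [0.2, 0.1, -0.4]
grip_width: 0.0853
gripper_force: 0.0
time_s: 1.48
position: [0.3066, 0.141, 0.2612]
tool_rot: [[0.391, 0.92, -0.001], [0.92, -0.391, -0.0], [-0.0, -0.0, -1.0]]
ft_force: [0.1, -1.1, 0.5]
grip_width: 0.0855
gripper_force: 0.0
time_s: 2.15
position: [0.3865, -0.0533, 0.261]
tool_rot: [[0.95, 0.313, -0.001], [0.313, -0.95, 0.001], [-0.001, -0.001, -1.0]]
ft_force: [0.2, 0.2, -0.9]
grip_width: 0.0853
gripper_force: 0.0
time_s: 2.82
position: [0.4467, -0.2469, 0.2007]
tool_rot: [[0.864, -0.503, -0.001], [-0.503, -0.864, 0.001], [-0.001, -0.0, -1.0]]
ft_force: [0.5, 0.4, -0.2]
grip_width: 0.0854
gripper_force: 0.0
2.8167 [ 0.4467 -0.2469  0.2007] [-42.2415  19.3593  83.5262   0.005   77.1873  77.9727] [[ 0.8641 -0.5033 -0.0009]
 [-0.5033 -0.8641  0.0009]
 [-0.0012 -0.0003 -1.    ]]
```

View pics/w1v.png

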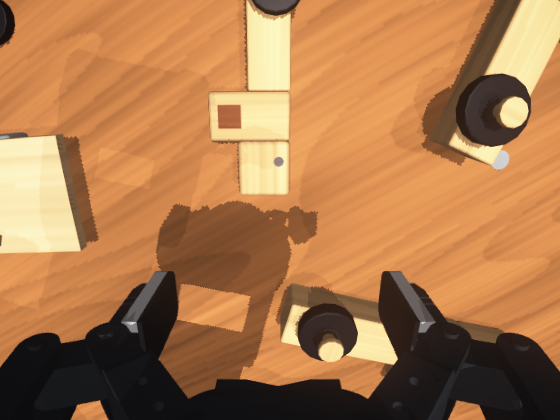

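The wrist view shows truck C's bonnet with corners (240,193), (288,194), (289,140) and (240,140), and cab corners (209,92), (209,140) and (289,92). The jig board's front corners are at (62,136) and (81,250).

Run:
```python
from fit import *
w=cal('w1'); s=status.observe()
tr=[(w,P,np.array(q)) for P,q in [((-172,34,34),(240,193.5)),((-172,-12,34),(288,194)),((-122,34,34),(240,140)),((-122,-12,34),(289,141)),((-122,58,34),(209,141)),((-80,58,34),(209,92)),((-80,-12,34),(289,91))]]
t=fit(tr,np.load('truck0.npy')); print(W(t,(-147,11,17)), np.degrees(np.arctan2(-.5033,.8641)))
a,b=at_z(w,62,136,.042),at_z(w,81,250,.042); print('jig',a,b,np.linalg.norm(a-b),np.degrees(np.arctan2(*(b-a)[[1,0]]))-90)
mid=(a+b)/2
for th in (61.,62.,62.7): print(mid[:2]+.15*np.array([np.cos(np.radians(th)),np.sin(np.radians(th))]))
```

```text
[ 0.5879 -0.3272] -30.08057526417881
[[-1.1, 2.3], [1.3, 1.7], [-3.1, 0.6], [0.7, -0.6], [0.5, -0.2], [-2.1, -1.1], [1.1, -0.7]]
[ 0.4663 -0.244   0.017 ] -30.218906191768156
jig [ 0.5823 -0.1081  0.042 ] [ 0.4889 -0.0527  0.042 ] 0.10848362989845267 59.339216388856386
[0.6083 0.0508]
[0.606 0.052]
[0.6044 0.0529]
```

```bash
python3 -m handwheel '1.9 0.1 -14 0 0 0 1;1.9 0.1 -14 0 0 0 1;1.9 0.1 -14 0 0 0 1;1.9 0.1 -14 0 0 0 1;1.9 0.1 -19.5 0 0 0 1;1.9 0.1 -19.5 0 0 0 1;1.9 0.1 -19.5 0 0 0 1' && python3 -m handwheel '0 0 0 0 0 0 0;0 0 0 0 0 0 0;0 0 0 0 0 0 0;0 0 0 0 0 0 0;0 0 0 0 0 0 0;0 0 0 0 0 0 0;0 0 0 0 0 0 0' 100
```

```text
time_s: 3.5
position: [0.4643, -0.2445, 0.0037]
tool_rot: [[0.865, -0.501, -0.004], [-0.501, -0.865, 0.004], [-0.006, -0.001, -1.0]]
ft_force: [-0.2, 0.1, 0.8]
grip_width: 0.0854
gripper_force: 0.0
time_s: 4.08
position: [0.4662, -0.2469, 0.0085]
tool_rot: [[0.862, -0.506, 0.003], [-0.506, -0.862, -0.002], [0.004, 0.0, -1.0]]
ft_force: [0.3, 2.7, 11.2]
grip_width: 0.0439
gripper_force: 102.9
```

```bash
python3 -m handwheel '0 0 3 0 0 0 0;0 0 6 0 0 0 0;0 0 9 0 0 0 0;0 0 9 0 0 0 0' && python3 -m handwheel '0.2 1.5 0 0 0 6 0;0.2 2 0 0 0 12 0;0.2 2.5 0 0 0 18 0;0.2 3 0 0 0 25 0;0.2 4 0 0 0 32 0;0.2 4 0 0 0 39 0;0.2 4 0 0 0 46 0;0.2 4 0 0 0 46 0' && python3 -m handwheel '0.3 0.5 0 0 0 6 0;0.3 1 0 0 0 12 0;0.3 2 0 0 0 18 0;0.3 3 0 0 0 25 0;0.3 3.4 0 0 0 32 0;0.3 3.4 0 0 0 39 0;0.3 3.4 0 0 0 45.8 0;0.3 3.4 0 0 0 45.8 0'
python3 - <<'E'
from h import *
im=snap('wrist','w2');im=snap('scene','s2')
a=cv2.imread('pics/w2.png');b=cv2.imread('pics/s2.png')[165:305,185:385]
cv2.imwrite('pics/v2.png',cv2.resize(b,None,fx=4,fy=4,interpolation=cv2.INTER_CUBIC))
E
```

```text
time_s: 4.42
position: [0.4673, -0.248, 0.1024]
tool_rot: [[0.862, -0.506, 0.008], [-0.506, -0.862, -0.007], [0.011, 0.002, -1.0]]
ft_force: [1.6, -0.5, -0.6]
grip_width: 0.044
gripper_force: 102.8
time_s: 5.08
position: [0.4671, -0.2062, 0.0965]
tool_rot: [[0.962, 0.273, 0.0], [0.273, -0.962, -0.0], [0.0, 0.0, -1.0]]
ft_force: [0.7, -0.4, -2.7]
grip_width: 0.0444
gripper_force: 102.7
time_s: 5.75
position: [0.4702, -0.1724, 0.0965]
tool_rot: [[0.479, 0.878, 0.0], [0.878, -0.479, -0.0], [-0.0, 0.0, -1.0]]
ft_force: [-0.1, 0.6, -1.7]
grip_width: 0.0445
gripper_force: 102.7
```

View pics/v2.png

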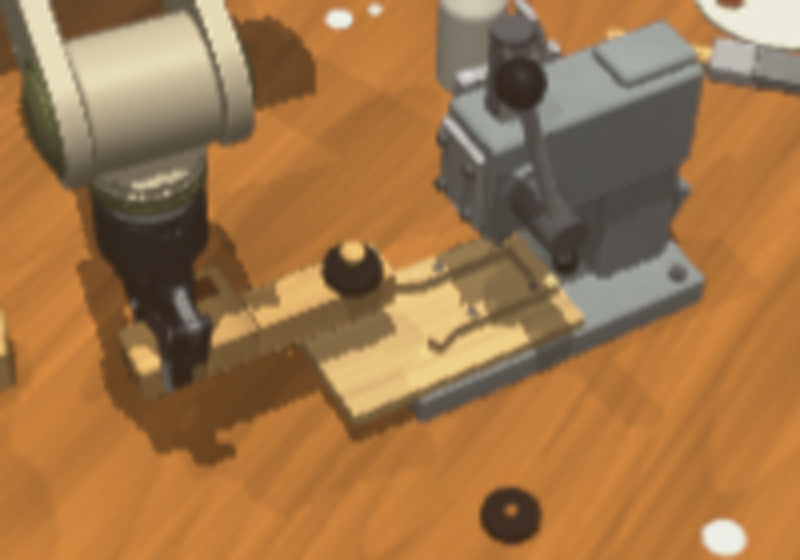

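The scene crop shows the truck held level, tail toward the press. Its wheel is at (352,268), and the fence flare tips are at (390,288) and (437,345). I'll lower it to just above the board and look at all three views in one composite.

```bash
python3 -m handwheel '0 0 -3.5 0 0 0 0;0 0 -3.5 0 0 0 0;0 0 -3.5 0 0 0 0;0 0 -3.5 0 0 0 0'
python3 - <<'E'
from h import *
im=snap('wrist','w3');im=snap('scene','s3');snap('side','d3')
a=cv2.imread('pics/w3.png');b=cv2.imread('pics/s3.png')[212:287,205:345];d=cv2.imread('pics/d3.png')[215:285,215:309]
r=lambda x,w,h:cv2.resize(x,(w,h),interpolation=cv2.INTER_CUBIC)
print(b.shape,d.shape)
cv2.imwrite('pics/v3.png',np.vstack([np.hstack([r(a,400,300),r(d,400,300)])[:,:800],r(b[:,:],800,429)[:300]]))
E
```

```text
time_s: 6.18
position: [0.4705, -0.1727, 0.0622]
tool_rot: [[0.482, 0.876, 0.0], [0.876, -0.482, -0.0], [-0.0, 0.0, -1.0]]
ft_force: [0.2, -0.5, -1.6]
grip_width: 0.0444
gripper_force: 103.0
(75, 140, 3) (70, 94, 3)
```

View pics/v3.png

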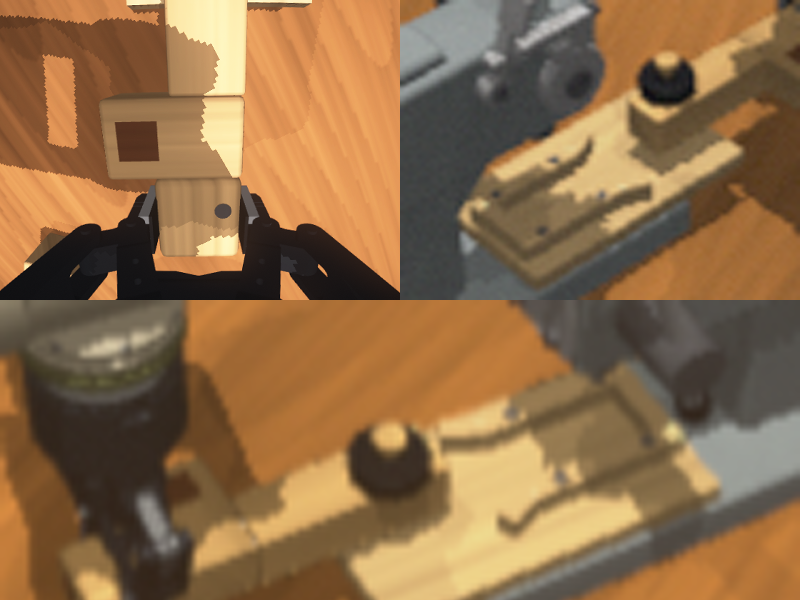

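The composite shows three things:
- Wrist: the bonnet is squarely between the pads, with the cab's far corners at (102,98) and (243,97).
- Side: the wheel centre is at (666,74), with the channel ahead of it.
- Scene: the wheel centre is at (390,453), and the left fence inner edge runs (480,438) to (600,390).

I'll fit the press edges in each camera and compare the truck with the jig inside the same camera.

```bash
cat > edge.py <<'E'
from fit import *
from scipy.optimize import minimize
L={'scene':[((-150,-55,42),(-150,55,42)),((-150,-55,42),(-20,-55,42)),((-95,-58,30),(150,-58,30)),((165,-58,30),(165,-20,30)),((-40,-32,235),(148,-32,235)),((-40,32,235),(80,32,235)),((-48,26,56),(31,26,56)),((-48,-26,56),(40,-26,56)),((-150,55,42),(-40,55,42))],
'side':[((-150,-55,42),(-150,55,42)),((-150,55,42),(40,55,42)),((-90,58,30),(160,58,30)),((165,-58,30),(165,58,30)),((152,-32,235),(152,32,235)),((-40,32,235),(148,32,235)),((-48,-14,56),(0,-14,56)),((-48,38,56),(31,38,56)),((-150,-55,42),(-70,-55,42))]}
def run(n,p0):
    c=cal(n+'0'); g=cv2.imread(f'pics/{n}0.png'); g=cv2.resize(g,None,fx=3,fy=3,interpolation=cv2.INTER_CUBIC)
    e=np.max([cv2.Canny(g[:,:,k],40,100) for k in range(3)],0); dt=np.minimum(cv2.distanceTransform(255-e,cv2.DIST_L2,5),12)
    def per(p):
        o=[]
        for a,b in L[n]:
            q=np.array([proj(c,W(p,np.array(a)+t*(np.array(b)-a))) for t in np.linspace(.03,.97,40)])*3+1
            o.append(cv2.remap(dt.astype(np.float32),q[:,0].astype(np.float32)[:,None],q[:,1].astype(np.float32)[:,None],1).mean())
        return np.array(o)
    f=lambda z:per([p0[0]+z[0]/100,p0[1]+z[1]/100,p0[2]+z[2]/20]).mean()
    best=min((minimize(f,[i,j,k],method='Nelder-Mead') for i in(-.5,0,.5) for j in (-.5,0,.5) for k in (-.5,.3)),key=lambda r:r.fun)
    p=np.array(p0)+best.x/[100,100,20]; print(n,p[:2],np.degrees(p[2]),best.fun,per(p).round(1)); return p
if __name__=='__main__':
    ps=run('scene',[.607,.052,1.07]); pd=run('side',[.605,.057,1.08])
    c,d,w=cal('s3'),cal('d3'),cal('w3'); zb=.0622-.0085
    wheel=at_z(c,205+390/5.714,212+153/5.714,zb+.048); wd=at_z(d,215+266.5/4.255,215+74/4.286,zb+.048)
    for n,p,v in (('scene',ps,wheel),('side',pd,wd)):
        R=np.array([[np.cos(p[2]),np.sin(p[2])],[-np.sin(p[2]),np.cos(p[2])]]); print(n,'wheel',v,'in press mm',R@(v[:2]-p[:2])*1000)
    k=1/.7143
    tr=[(w,P,np.array(q)*k) for P,q in [((-80,58,34),(102,98)),((-80,-12,34),(243,97)),((-122,-12,34),(241,178)),((-80,24,34),(166,97)),((-122,58,34),(108,178))]]
    t=fit(tr,[.54,-.045,1.07,zb]); print('z',t[3])
E
python3 edge.py
```

```text
scene [0.6062 0.0515] 61.78223539562382 1.046363353729248 [0.3 0.2 1.3 0.9 1.  3.5 0.8 1.1 0.3]
side [0.6064 0.0557] 62.566531934575075 1.8661994934082031 [0.2 0.2 5.5 6.2 2.4 1.3 0.3 0.5 0.2]
scene wheel [ 0.5495 -0.053   0.1017] in press mm [-118.8841    0.5498]
side wheel [ 0.5459 -0.0456  0.1017] in press mm [-117.774     7.1162]
[ 0.5488 -0.0511] 61.51281793003347
[[-4.9, 0.4], [0.8, -0.1], [-1.7, -0.7], [3.3, 0.4], [0.2, -0.1]]
z 0.04954975434785513
```

```bash
python3 -m handwheel '0.18 -0.1 -0.6 0 0 0.4 0;0.18 -0.1 -0.6 0 0 0.4 0;0.18 -0.1 -1 0 0 0.4 0;0.18 -0.1 -1 0 0 0.4 0;0.18 -0.1 -1 0 0 0.4 0' 60 && python3 -m handwheel '0 0 -0.1 0 0 0 0;0 0 -0.1 0 0 0 0'; python3 -c "
from h import *
s=status.observe();print(s['position'],s['ft_force'],s['wrist_torque'])"
```

```text
time_s: 6.75
position: [0.4721, -0.1734, 0.0512]
tool_rot: [[0.474, 0.88, -0.0], [0.88, -0.474, 0.0], [0.0, -0.0, -1.0]]
ft_force: [0.2, 0.6, -1.5]
grip_width: 0.0447
gripper_force: 103.3
time_s: 6.92
position: [0.4721, -0.1736, 0.0504]
tool_rot: [[0.474, 0.881, 0.0], [0.881, -0.474, -0.0], [-0.0, 0.0, -1.0]]
ft_force: [-0.5, -0.2, 0.8]
grip_width: 0.0444
gripper_force: 103.5
[ 0.47213067 -0.17356162  0.05040029] [-0.50481692 -0.17050836  0.77423367] [-0.01228059 -0.01999675  0.02353731]
```

```bash
python3 -m handwheel '0.6 1.1 0 0 0 0 0;1.2 2.2 0 0 0 0 0;1.8 3.3 0 0 0 0 0;2.4 4.4 0 0 0 0 0;2.4 4.4 0 0 0 0 0' 40; python3 -m handwheel '0.47 0.88 0 0 0 0 0;0.95 1.76 0 0 0 0 0;1.42 2.64 0 0 0 0 0;1.9 3.52 0 0 0 0 0;1.9 3.52 0 0 0 0 0'; python3 -c "
from h import *
s=status.observe();print(s['position'],s['ft_force'],s['wrist_torque'])"
```

```text
time_s: 7.33
position: [0.4971, -0.1284, 0.0506]
tool_rot: [[0.473, 0.881, 0.002], [0.881, -0.473, -0.0], [0.001, 0.001, -1.0]]
ft_force: [3.8, 1.4, -1.0]
grip_width: 0.0444
gripper_force: 103.0
time_s: 7.75
position: [0.5161, -0.0926, 0.0505]
tool_rot: [[0.473, 0.881, 0.001], [0.881, -0.473, 0.001], [0.001, 0.001, -1.0]]
ft_force: [3.3, 2.7, 2.3]
grip_width: 0.044
gripper_force: 103.5
[ 0.51605099 -0.09257665  0.05049715] [3.32302531 2.73141697 2.31973053] [ 0.65184805 -0.36571296 -0.20741962]
```

```bash
python3 -m handwheel '0.33 0.62 0 0 0 0 0;0.66 1.23 0 0 0 0 0;0.9 1.67 0 0 0 0 0;0.9 1.67 0 0 0 0 0';python3 -m handwheel '0.09 0.18 0 0 0 0 0;0.14 0.26 0 0 0 0 0;0.14 0.26 0 0 0 0 0'; python3 -c "
from h import *
s=status.observe();print(s['position'],s['ft_force'],s['wrist_torque'])"
```

```text
time_s: 8.08
position: [0.5247, -0.0767, 0.0505]
tool_rot: [[0.473, 0.881, 0.001], [0.881, -0.473, 0.0], [0.001, 0.0, -1.0]]
ft_force: [1.6, 2.0, 5.7]
grip_width: 0.0445
gripper_force: 103.9
time_s: 8.33
position: [0.5255, -0.0751, 0.0505]
tool_rot: [[0.474, 0.881, 0.0], [0.881, -0.474, -0.0], [-0.0, 0.0, -1.0]]
ft_force: [-1.3, -2.3, 6.6]
grip_width: 0.0443
gripper_force: 104.1
[ 0.52549997 -0.0751      0.050522  ] [-1.34737123 -2.2843808   6.61325314] [-0.34774956  0.13101838  0.08949834]
```

```bash
python3 -m handwheel '0.1 0.18 0 0 0 0 0;0.1 0.18 0 0 0 0 0;0.1 0.18 0 0 0 0 0';python3 -m handwheel '0.1 0.18 0 0 0 0 0;0.1 0.18 0 0 0 0 0;0.1 0.18 0 0 0 0 0'; python3 -c "
from h import *
p=np.load('press.npy')
for n in ('scene','side'): im=snap(n,n[0]+'4')
a=cv2.imread('pics/s4.png')[150:270,250:370];d=cv2.imread('pics/s4.png')
b=cv2.imread('pics/s4.png');e=cv2.imread('pics/side0.png')
import h
S=cv2.imread('pics/s4.png')
E=cv2.imread('pics/s4.png')
im=snap('side','d4');D=cv2.imread('pics/d4.png')
r=lambda x:cv2.resize(x,(400,400),interpolation=cv2.INTER_CUBIC)
cv2.imwrite('pics/v4.png',np.hstack([r(cv2.imread('pics/s4.png')[180:280,240:340]) if 0 else r(snap('scene','sc4')['color'][165:275,240:350,::-1]),r(D[185:305,190:310])]))
"
```

```text
time_s: 8.58
position: [0.5265, -0.0734, 0.0505]
tool_rot: [[0.474, 0.881, 0.0], [0.881, -0.474, -0.0], [-0.0, 0.0, -1.0]]
ft_force: [-2.6, -2.4, 4.8]
grip_width: 0.0443
gripper_force: 104.1
time_s: 8.83
position: [0.5275, -0.0716, 0.0505]
tool_rot: [[0.474, 0.881, 0.0], [0.881, -0.474, -0.0], [-0.0, 0.0, -1.0]]
ft_force: [-1.7, -2.8, 5.7]
grip_width: 0.0443
gripper_force: 104.1
```

View pics/v4.png

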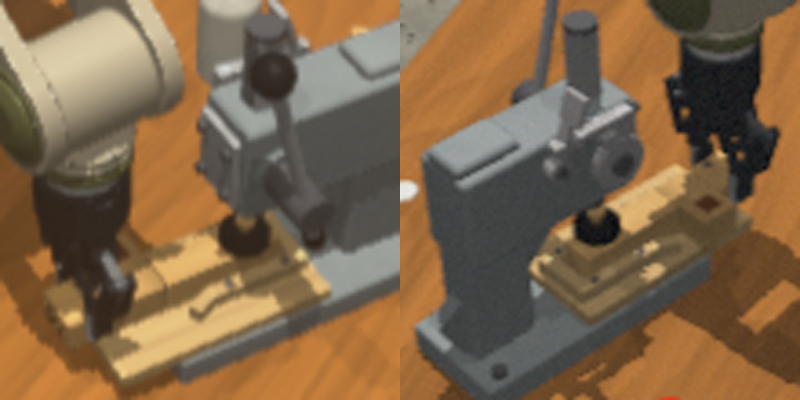

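The truck sits in the channel between the fences, wheel at (243,237) in the left half, and only friction-level force so far. I'll keep pushing in small steps until the stop pushes back.

```bash
python3 -m handwheel '0.1 0.18 0 0 0 0 0;0.1 0.18 0 0 0 0 0;0.1 0.18 0 0 0 0 0' | sed -n 2,4p;python3 -m handwheel '0.1 0.18 0 0 0 0 0;0.1 0.18 0 0 0 0 0;0.1 0.18 0 0 0 0 0'| sed -n 2,4p
```

```text
position: [0.5285, -0.0698, 0.0505]
tool_rot: [[0.474, 0.88, 0.0], [0.88, -0.474, -0.0], [-0.0, 0.0, -1.0]]
ft_force: [-1.3, -2.9, 5.5]
position: [0.5295, -0.068, 0.0505]
tool_rot: [[0.474, 0.881, 0.0], [0.881, -0.474, -0.0], [-0.0, 0.0, -1.0]]
ft_force: [-2.1, -3.5, 5.6]
```

```bash
for i in 1; do python3 -m handwheel '0.1 0.18 0 0 0 0 0;0.1 0.18 0 0 0 0 0;0.1 0.18 0 0 0 0 0' | sed -n 2,4p;done; python3 -m handwheel '0.1 0.18 0 0 0 0 0;0.1 0.18 0 0 0 0 0;0.1 0.18 0 0 0 0 0'| sed -n 2,4p
```

```text
position: [0.5303, -0.0666, 0.0505]
tool_rot: [[0.474, 0.881, -0.0], [0.881, -0.474, -0.001], [-0.001, 0.0, -1.0]]
ft_force: [-3.1, -6.6, 6.2]
position: [0.5303, -0.0666, 0.0505]
tool_rot: [[0.474, 0.881, -0.003], [0.881, -0.474, -0.004], [-0.005, -0.001, -1.0]]
ft_force: [-9.7, -16.7, 7.4]
```

```bash
python3 -m handwheel '-0.12 -0.22 0 0 0 0 0;-0.12 -0.22 0 0 0 0 0;-0.12 -0.22 0 0 0 0 0'| sed -n 2,4p; python3 -m handwheel '0 0 0 0 0 0 1;0 0 0 0 0 0 1;0 0 0 0 0 0 1;0 0 0 0 0 0 1;0 0 0 0 0 0 1;0 0 0 0 0 0 1' ; python3 -m handwheel '0 0 2 0 0 0 1;0 0 5 0 0 0 1;0 0 9 0 0 0 1;0 0 13 0 0 0 1;0 0 17 0 0 0 1;0 0 17 0 0 0 1'
python3 - <<'E'
from h import *
snap('scene','s5')
b=cv2.imread('pics/s5.png')[190:275,245:365]
cv2.imwrite('pics/v5.png',cv2.resize(b,None,fx=6.5,fy=6.5,interpolation=cv2.INTER_CUBIC))
E
```

```text
position: [0.5301, -0.0669, 0.0505]
tool_rot: [[0.474, 0.88, -0.0], [0.88, -0.474, -0.0], [-0.0, 0.0, -1.0]]
ft_force: [-2.9, -4.4, 5.3]
time_s: 10.78
position: [0.5302, -0.0663, 0.0502]
tool_rot: [[0.474, 0.881, -0.0], [0.881, -0.474, 0.0], [0.0, -0.0, -1.0]]
ft_force: [-0.7, -0.3, -0.2]
grip_width: 0.0849
gripper_force: 0.0
time_s: 11.28
position: [0.5327, -0.067, 0.228]
tool_rot: [[0.474, 0.881, 0.013], [0.881, -0.474, -0.005], [0.002, 0.013, -1.0]]
ft_force: [0.4, -0.7, 0.2]
grip_width: 0.0855
gripper_force: 0.0
```

View pics/v5.png

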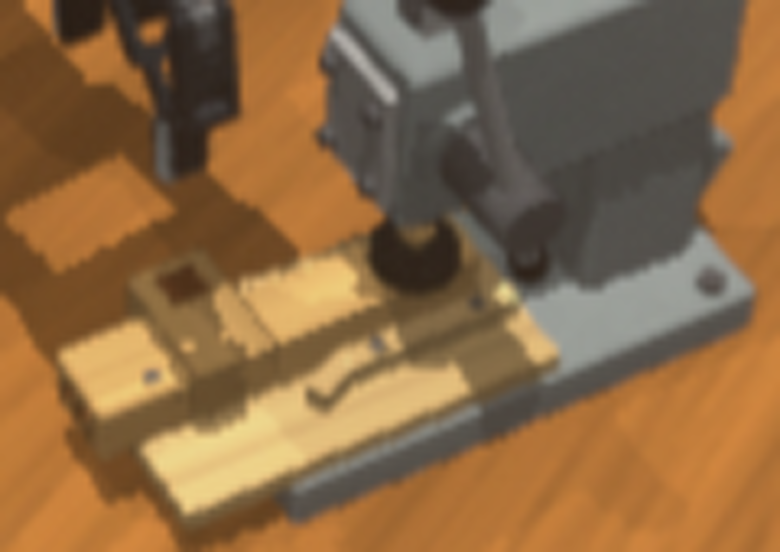

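The truck is let go and lies home in the channel, with the wheel at (415,250) under the nose and the bonnet's front edge corners at (60,352) and (95,412). I'll check that number while moving up and over to the catch.

```bash
python3 -m handwheel '0 0 4 0 0 0 0;0 0 8 0 0 0 0;0 0 13.3 0 0 0 0;0 0 13.3 0 0 0 0;0 0 13.3 0 0 0 0' && python3 -m handwheel '1 3.5 0 0 0 0 0;2 7 0 0 0 0 0;3.2 11 0 0 0 0 0;4.5 15.6 0 0 0 0 0;4.5 15.6 0 0 0 0 0;4.5 15.6 0 0 0 0 0;4.5 15.6 0 0 0 0 0'
python3 - <<'E'
from fit import *
c=cal('s5');p=[.6062,.0515,np.radians(61.8)]
R=np.array([[np.cos(p[2]),np.sin(p[2])],[-np.sin(p[2]),np.cos(p[2])]])
for u,v,z in ((60,352,.076),(95,412,.076),(415,245,.09)):
    print(R@(at_z(c,*m(u,v,6.5,245,190),z)[:2]-p[:2])*1000)
s=status.observe();print(s['position'],s['q'])
# tab as seen by scene/side: where are silver tab top pixels from c3 (250,232)
q=at_z(cal('side0'),*m(252,232,4,180,155),.280);print('tab top side', q, R@(q[:2]-[.6062,.0535])*1000)
E
```

```text
time_s: 11.75
position: [0.5309, -0.0665, 0.3555]
tool_rot: [[0.474, 0.881, 0.005], [0.881, -0.474, -0.002], [0.001, 0.005, -1.0]]
ft_force: [0.3, 0.3, -0.5]
grip_width: 0.0253
gripper_force: 0.0
time_s: 12.33
position: [0.5751, 0.0895, 0.3513]
tool_rot: [[0.473, 0.881, -0.003], [0.881, -0.473, -0.0], [-0.002, -0.003, -1.0]]
ft_force: [-0.5, -0.7, 1.3]
grip_width: -0.0002
gripper_force: 0.0
[-167.8963   30.4528]
[-170.0086   -8.643 ]
[1.363  0.8649]
[0.5751 0.0895 0.3513] [ -2.7946  22.5224  53.8494  -0.0215 103.826   25.4472]
tab top side [0.5872 0.1143 0.28  ] [44.5997 45.5126]
```

```bash
python3 -m handwheel '0 0 -3 0 0 0 0;0 0 -6 0 0 0 0;0 0 -9.5 0 0 0 0;0 0 -9.5 0 0 0 0;0 0 -9.5 0 0 0 0' | sed -n 2,4p; python3 -m handwheel '0.48 0.88 0 0 0 0 0;0.95 1.76 0 0 0 0 0;1.2 2.2 0 0 0 0 0;1.42 2.64 0 0 0 0 0;1.42 2.64 0 0 0 0 0'| sed -n 2,4p;  python3 -m handwheel '0.48 0.88 0 0 0 0 0;0.95 1.76 0 0 0 0 0;0.95 1.76 0 0 0 0 0;0.95 1.76 0 0 0 0 0'| sed -n 2,4p
```

```text
position: [0.5738, 0.0882, 0.256]
tool_rot: [[0.476, 0.88, -0.005], [0.88, -0.476, 0.0], [-0.002, -0.005, -1.0]]
ft_force: [-0.5, 0.3, 0.5]
position: [0.59, 0.1169, 0.2583]
tool_rot: [[0.473, 0.881, 0.001], [0.881, -0.473, 0.0], [0.001, 0.0, -1.0]]
ft_force: [-0.2, 0.6, 0.2]
position: [0.5992, 0.1345, 0.258]
tool_rot: [[0.473, 0.881, 0.0], [0.881, -0.473, 0.001], [0.0, -0.0, -1.0]]
ft_force: [0.2, 0.3, -0.6]
```

```bash
python3 -m handwheel '0.25 0.46 0 0 0 0 0;0.48 0.88 0 0 0 0 0'| sed -n 2,4p; python3 -m handwheel '0.1 0.18 0 0 0 0 0;0.19 0.35 0 0 0 0 0'| sed -n 2,4p;  python3 -m handwheel '0.1 0.18 0 0 0 0 0;0.19 0.35 0 0 0 0 0'| sed -n 2,4p
```

```text
position: [0.6037, 0.1424, 0.2582]
tool_rot: [[0.474, 0.88, -0.001], [0.88, -0.474, -0.0], [-0.001, -0.0, -1.0]]
ft_force: [-0.5, -2.0, -0.9]
position: [0.6058, 0.1461, 0.2582]
tool_rot: [[0.474, 0.881, -0.0], [0.881, -0.474, -0.0], [-0.0, -0.0, -1.0]]
ft_force: [-0.2, -1.8, 0.5]
position: [0.6064, 0.1472, 0.2581]
tool_rot: [[0.475, 0.88, -0.005], [0.88, -0.476, -0.005], [-0.007, -0.001, -1.0]]
ft_force: [-12.1, -18.3, 1.3]
```

The catch has hit its stop at about 0.9 rad, with a clear force rise. I'll back off, lift straight up, and go to the pre-grasp above the ball, leaning back.

```bash
python3 -m handwheel '-0.2 -0.37 0 0 0 0 0;-0.2 -0.37 0 0 0 0 0;-0.2 -0.37 4 0 0 0 0;-0.2 -0.37 8 0 0 0 0;-0.2 -0.37 12 0 0 0 0;-0.2 -0.37 13.6 0 0 0 0;-0.2 -0.37 13.6 0 0 0 0'| sed -n 2,4p; python3 -m handwheel '1.5 -3.3 0 -6 3.2 0 0.7;3 -6.6 0 -12 6.4 0 0.7;4.5 -10 0 -18 9.7 0 0.7;6 -13.2 0 -25.2 13.5 0 0.7;6 -13.2 0 -25.2 13.5 0 0.7;6 -13.2 0 -25.2 13.5 0 0.7;6 -13.2 0 -25.2 13.5 0 0.7';python3 - <<'E'
from h import *
np.set_printoptions(precision=4,suppress=True)
s=status.observe();print(s['position'],s['q'])
R=s['tool_rot'];ball=np.array([.6525,-.0135,.335]);print('to TCP goal cm',(ball+.021*R[:,2]-s['position'])*100,'in tool',R.T@(ball-s['position'])*1000, R.T@[-.8813,.4726,0])
for n in ('wrist','scene','side'):snap(n,n+'6')
E
```

```text
position: [0.6061, 0.1463, 0.3994]
tool_rot: [[0.473, 0.881, 0.01], [0.881, -0.473, 0.001], [0.006, 0.008, -1.0]]
ft_force: [-0.5, -1.2, 0.4]
time_s: 15.17
position: [0.666, 0.0144, 0.3941]
tool_rot: [[0.416, 0.881, -0.224], [0.774, -0.473, -0.421], [-0.477, 0.001, -0.879]]
ft_force: [-0.7, 0.4, 1.1]
grip_width: 0.0597
gripper_force: 0.0
[0.666  0.0144 0.3941] [  0.4185  44.2     12.6999 -34.3938 132.0996   7.1939]
to TCP goal cm [-1.8167 -3.6776 -7.7552] in tool [ 0.9398  1.257  66.717 ] [-0.0007 -1.     -0.0013]
```

```bash
python3 -m handwheel '-0.5 -1 -2 0 0 0 0.7;-1 -2 -4 0 0 0 0.7;-1.4 -2.9 -6 0 0 0 0.7;-1.8 -3.7 -7.75 0 0 0 0.7;-1.8 -3.7 -7.75 0 0 0 0.7;-1.8 -3.7 -7.75 0 0 0 0.7';python3 - <<'E'
from h import *
np.set_printoptions(precision=4,suppress=True)
s=status.observe();print(s['position'],s['q'],s['ft_force'])
w=snap('wrist','w7');sc=snap('scene','s7')
R=s['tool_rot'];ball=np.array([.6525,-.0135,.335])
print('in tool',R.T@(ball-s['position'])*1000,'pix',proj(w,ball),proj(sc,ball))
g=w['color'].astype(int); u,v=proj(w,ball).astype(int)
print(g.sum(2)[max(0,v-80):v+81:10,u-120:u+121:10])
E
```

```text
time_s: 15.82
position: [0.6472, -0.0231, 0.3184]
tool_rot: [[0.417, 0.881, -0.224], [0.773, -0.474, -0.421], [-0.477, 0.002, -0.879]]
ft_force: [-0.4, 0.3, 1.5]
grip_width: 0.0599
gripper_force: 0.0
[ 0.6472 -0.0231  0.3184] [ -2.6125  38.5581  35.9258 -28.5718 115.6344  15.4363] [-0.3644  0.283   1.491 ]
in tool [  1.7064   0.2059 -19.7707] pix [276.355  293.5655] [315.7486 184.9538]
[[372 484 564 559 563 549 530 543 571 567 569 364 423 392 548 523 554 555
  556 566 562 531 541 548 538]
 [380 450 528 541 528 533 524 505 516 549 575 364 422 393 541 549 524 560
  570 560 545 554 539 552 500]
 [697 531 561 539 543 542 537 542 531 536 568 364 422 392 545 561 570 513
  559 567 572 560 521 524 552]
 [159 540 560 534 543 545 551 548 554 543 549 361 418 390 557 558 566 551
  530 541 546 563 543 510 536]
 [204 189 537 543 552 551 551 559 550 559 510 358 283 351 560 563 542 559
  529 550 567 559 551 526 485]
 [200 570 545 537 330 151 553 554 561 552 125 122 119 120 124 549 557 571
  558 517 332 553 562 542 530]
 [725 559 575 355 333 147 559 538 554 124 119 119 117 115 119 122 516 567
  563 4
[... 374 characters left out ...]
52 126 135 146 200 175 139 136 162 519
  652 711 115 111 565 121 121]
 [126 111 110 154 105 506 491 531 527 128 137 144 221 225 148 139 511 485
  534 535 108 104 113 112 110]
 [100  98  98 238  97 541 542 544 515 508 132 140 151 147 141 552 249 248
  231 240 101 161 107 104 102]
 [ 89  90  87  91  90 552 519 558 538 520 521 235 237 231 237 245 241 233
  232 236 233 119  96  97  96]
 [ 82  83  86  87 475 531 393 241 230 233 171 238 233 234 230 229 229 229
  249 246 244 100  97  93  93]
 [ 78  80  79  82  82 160 146 220 216 224 169 229 228 239 241 244 247 247
  246 246 500  97  94  92  90]
 [ 75  75  77  78  76 157 163 216 245 242 241 239 235 238 239 551 577 592
  610 586  96  95  92  95  88]]
```

The ball sits centred between the fingers in the wrist image: predicted (276,294), seen at about (277,298). I'll close on it.

```bash
python3 -m handwheel '0 0 0 0 0 0 0;0 0 0 0 0 0 0;0 0 0 0 0 0 0;0 0 0 0 0 0 0;0 0 0 0 0 0 0' 80;python3 - <<'E'
from h import *
np.set_printoptions(precision=3,suppress=True)
# ball positions relative to start & hand turn for lever steps, world cm
ux=np.array([.4726,.8813,0]);z=np.array([0,0,1]);uy=np.array([-.8813,.4726,0])
b=lambda t:-.155*np.cos(1.309-t)*ux+.155*np.sin(1.309-t)*z
from scipy.spatial.transform import Rotation as Ro
s=status.observe(); z0=s['tool_rot'][:,2]
for t in np.arange(.1,1.25,.1):
    r=Ro.from_rotvec(-t*.93*uy); d=(b(t)-b(0)+.02*(r.apply(z0)-z0))*100
    print(round(t,2),d,np.degrees(-t*.93*uy))
E
```

```text
time_s: 16.33
position: [0.6472, -0.0226, 0.3181]
tool_rot: [[0.417, 0.881, -0.225], [0.773, -0.474, -0.422], [-0.478, 0.001, -0.878]]
ft_force: [-4.1, 3.2, 5.5]
grip_width: 0.031
gripper_force: 78.5
0.1 [-0.618 -1.152 -0.556] [ 4.696 -2.518 -0.   ]
0.2 [-1.207 -2.25  -1.242] [ 9.392 -5.037 -0.   ]
0.3 [-1.76  -3.282 -2.05 ] [14.088 -7.555 -0.   ]
0.4 [-2.273 -4.239 -2.971] [ 18.784 -10.073  -0.   ]
0.5 [-2.74  -5.109 -3.998] [ 23.48  -12.591  -0.   ]
0.6 [-3.156 -5.885 -5.12 ] [ 28.176 -15.11   -0.   ]
0.7 [-3.517 -6.558 -6.325] [ 32.872 -17.628  -0.   ]
0.8 [-3.819 -7.122 -7.602] [ 37.568 -20.146  -0.   ]
0.9 [-4.059 -7.57  -8.937] [ 42.264 -22.664  -0.   ]
1.0 [ -4.235  -7.898 -10.318] [ 46.96  -25.183  -0.   ]
1.1 [ -4.345  -8.102 -11.73 ] [ 51.656 -27.701  -0.   ]
1.2 [ -4.387  -8.18  -13.16 ] [ 56.352 -30.219  -0.   ]
```

```bash
cat > lev.py <<'E'
from h import *
np.set_printoptions(precision=3,suppress=True)
s=status.observe(); R=s['tool_rot']; ux=np.array([.4726,.8813,0]); uy=np.array([-.8813,.4726,0])
g=s['position']-.02*R[:,2]-np.array([.6525,-.0135,.335])+(-.0401*ux+.1497*np.array([0,0,1]))
print('t',s['time_s'],'lever est',1.309-np.arctan2(g[2],-g@ux),'r',np.hypot(g[2],g@ux),'y',g@uy,'tilt',np.arctan2(-R[:,2]@ux,-R[2,2]),'force x,y,z press',s['ft_force']@ux,s['ft_force']@uy,s['ft_force'][2],'grip',s['gripper_force'],s['grip_width'],s['q'])
E
python3 -m handwheel '-0.62 -1.15 -0.56 4.7 -2.5 0 0;-1.21 -2.25 -1.24 9.4 -5 0 0;-1.76 -3.28 -2.05 14.1 -7.6 0 0;-2.27 -4.24 -2.97 18.8 -10.1 0 0;-2.74 -5.11 -4 23.5 -12.6 0 0;-2.74 -5.11 -4 23.5 -12.6 0 0' |sed -n 2,4p; python3 lev.py
```

```text
position: [0.6191, -0.076, 0.2759]
tool_rot: [[0.476, 0.879, -0.015], [0.879, -0.476, -0.024], [-0.029, -0.002, -1.0]]
ft_force: [3.2, 3.9, -0.1]
t 16.8333 lever est 0.522508797308369 r 0.15622768772173526 y -0.00013443094759538893 tilt 0.028724208079844445 force x,y,z press 4.951266627286021 -1.0251516456821408 -0.0726045010383567 grip 83.80769491195679 0.030667835279207727 [-17.183  28.55   55.901  -1.603  95.967  11.104]
```

```bash
python3 -m handwheel '-0.42 -0.78 -1.12 4.7 -2.5 0 0;-0.78 -1.45 -2.33 9.4 -5 0 0;-1.08 -2.01 -3.6 14.1 -7.6 0 0;-1.32 -2.46 -4.94 18.8 -10.1 0 0;-1.5 -2.79 -6.32 23.5 -12.6 0 0;-1.55 -2.9 -7.02 25.8 -13.9 0 0;-1.55 -2.9 -7.02 25.8 -13.9 0 0' |sed -n 2,4p; python3 lev.py
```

```text
position: [0.6047, -0.1038, 0.2059]
tool_rot: [[0.421, 0.881, 0.217], [0.781, -0.473, 0.407], [0.461, -0.002, -0.887]]
ft_force: [-1.9, 0.4, 7.3]
t 17.4167 lever est 1.0611814043922645 r 0.15628562304239912 y -0.0005346704681819109 tilt -0.47914125199195307 force x,y,z press -0.579489422960027 1.8982051064524765 7.31579488879645 grip 84.42358732223511 0.030167658023719457 [-32.351  27.948  73.427  27.666  81.903  -8.83 ]
```

```bash
python3 -m handwheel '-0.02 -0.04 -0.3 1 -0.5 0 0;-0.04 -0.07 -0.6 2 -1.1 0 0;-0.04 -0.07 -0.6 2 -1.1 0 0;-0.04 -0.07 -0.6 2 -1.1 0 0' |sed -n 2,4p; python3 lev.py;  python3 -m handwheel '0 -0.01 -0.3 0 0 0 0;0 -0.01 -0.6 0 0 0 0;0 -0.01 -0.6 0 0 0 0;0 -0.01 -0.6 0 0 0 0' |sed -n 2,4p; python3 lev.py
```

```text
position: [0.6047, -0.104, 0.2025]
tool_rot: [[0.409, 0.882, 0.233], [0.768, -0.471, 0.434], [0.492, 0.002, -0.87]]
ft_force: [-6.4, -2.8, 12.9]
t 17.75 lever est 1.0853989665157182 r 0.15620215203337107 y -0.0006022122074809122 tilt -0.5147982184252035 force x,y,z press -5.517987897863424 4.337076958224462 12.891857027620258 grip 85.06626963615417 0.030720338680714922 [-33.175  28.201  74.354  29.738  81.478 -10.657]
position: [0.6043, -0.1049, 0.1978]
tool_rot: [[0.409, 0.882, 0.234], [0.769, -0.471, 0.432], [0.491, 0.003, -0.871]]
ft_force: [-14.4, -7.8, 22.7]
t 18.0833 lever est 1.1160856467549418 r 0.15612032788578803 y -0.0006824081397773518 tilt -0.5134845330432716 force x,y,z press -13.644889911420353 9.009712856946944 22.689143443641772 grip 86.26175880432129 0.03044110442823202 [-33.24   28.412  74.791  29.72   80.865 -11.074]
```

```bash
python3 -m handwheel '0 0 0 0 0 0 0;0 0 0 0 0 0 0;0 0 0 0 0 0 0;0 0 0 0 0 0 0;0 0 0 0 0 0 0;0 0 0 0 0 0 0;0 0 0 0 0 0 0;0 0 0 0 0 0 0'|sed -n 2,4p; python3 lev.py; python3 -m handwheel '0 0 0 0 0 0 0;0 0 0 0 0 0 0;0 0 0 0 0 0 0;0 0 0 0 0 0 0;0 0 0 0 0 0 0;0 0 0 0 0 0 0;0 0 0 0 0 0 0;0 0 0 0 0 0 0'|sed -n 2,4p; python3 lev.py
```

```text
position: [0.6043, -0.1049, 0.1979]
tool_rot: [[0.409, 0.882, 0.234], [0.769, -0.471, 0.432], [0.491, 0.003, -0.871]]
ft_force: [-13.8, -7.5, 22.6]
t 18.75 lever est 1.115707287669749 r 0.1561174419922796 y -0.0007061378293535536 tilt -0.5133874684559955 force x,y,z press -13.072276014747484 8.612396377127792 22.60193139141267 grip 86.15989565849304 0.030786169190720095 [-33.236  28.408  74.786  29.715  80.864 -11.073]
position: [0.6043, -0.1049, 0.1979]
tool_rot: [[0.409, 0.882, 0.234], [0.769, -0.471, 0.432], [0.491, 0.003, -0.871]]
ft_force: [-14.7, -8.3, 21.8]
t 19.4167 lever est 1.1157715258244376 r 0.15611504791696756 y -0.0006876722321111917 tilt -0.5133932413352682 force x,y,z press -14.24282510826976 9.041601329956432 21.775576099179904 grip 86.15953803062439 0.030296771106320324 [-33.237  28.409  74.787  29.715  80.866 -11.072]
```

The hold is steady, with no creep in force or position. Handing in.

```bash
python3 -c "
from rig import env
print(env.close_job())"
```

```text
the job is handed in; nothing more can be done
None
```

I handed the job in with the truck in the jig against the end stop, the catch flipped right back, and the hand still holding the lever down steadily with about 22 N of downward force at the ball; I read the peg as home from the lever angle (about 1.12 rad) and the force rise, and the hand-in gave no verdict.

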